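# Finish the slat crib for the radio

## Task

Finish the half-built wooden crib on the rubber pad, so that the radio can be set up on it for repair: lift the handlamp by its handle off the two slats in the steel tray and stand it upright on the bench close beside the tray, then complete the crib's second layer with one of the three spare slats and lay the other two crosswise on it as the third layer, straight above the bottom pair with the ends even. One spare lies free on the bench; the two in the tray are held by leaf springs and leave no room for fingers beside them, so press on each from above, firmly enough not to slip, and slide it out through the open front before picking it up. Do not shift the slats already laid or the other things on the bench.

Things in the scene. Friction and masses are not known exactly. Their poses are not given: they have to be found in the camera images.
- pad: black rubber pad 190 x 190 x 4 mm, fixed, turned by any angle; origin: centre of its underside. Finished crib in this frame: layer 1 along x at y = -50 and +50 mm (underside at z 4 mm), layer 2 along y at x = -50 and +50 (z 16), layer 3 along x at y = -50 and +50 (z 28), all centred on the pad
- base_a: wooden slat 150 x 36 x 12 mm, about 40 g; origin at the centre of its underside, x along its length, y across its width, z up. Already laid: bottom layer of the crib, at about y = -50 mm on the pad; loose
- base_b: wooden slat 150 x 36 x 12 mm, about 40 g; origin at the centre of its underside, x along its length, y across its width, z up. Already laid: bottom layer of the crib, at about y = +50 mm on the pad; loose
- cross_a: wooden slat 150 x 36 x 12 mm, about 40 g; origin at the centre of its underside, x along its length, y across its width, z up. Already laid: the only slat of the second layer, across the bottom pair at about x = -50 mm on the pad; the place at x = +50 mm is empty; loose
- tray: smooth 3 mm steel tray, 156 (x) x 91 mm (y), fixed; origin: centre of its underside. Walls 14 mm high at both sides and the back (+x end), 3 mm divider of that height in the middle; front (-x end) open, towards the robot. In each lane a spare slat lies along x on the 3 mm floor, held to the divider by a leaf spring (2.5 N) at the side wall, its front end about at the tray's
- slat_a: wooden slat 150 x 36 x 12 mm, about 40 g; origin at the centre of its underside, x along its length, y across its width, z up. Spare, loose in the tray at its y = -19.5 mm, top 15 mm above the bench. The leaf spring holds it for its first 70 mm of travel: fingertips pressed lightly on its top slip, with 12 to 18 N kept up while moving they drag it along
- slat_b: wooden slat 150 x 36 x 12 mm, about 40 g; origin at the centre of its underside, x along its length, y across its width, z up. Spare, loose in the tray at its y = +19.5 mm, as slat_a
- slat_c: wooden slat 150 x 36 x 12 mm, about 40 g; origin at the centre of its underside, x along its length, y across its width, z up. Spare, lies free on the bench between tray and pad. The three spares are alike: any may go in any place
- handlamp: battery lantern, round, 72 mm across and 165 mm tall over its fixed carrying handle, about 0.42 kg; stands on the two slats in the tray. Origin at the centre of its underside, z up, x along the handle's bar. The bench beside the tray, on the side away from the pad, is clear for 170 mm from the tray's centre line
- handlamp_grip (a point): middle of the lantern's carrying handle, 158 mm above its underside: a bar 14 mm square along the lantern's x, with 56 mm free between its two posts and 33 mm free under it
- multimeter: bystander: yellow multimeter lying flat, 150 x 76 x 40 mm, origin at the centre of its underside
- screwdriver: bystander: screwdriver lying on the bench, origin on its underside
- tape_roll: bystander: roll of black tape lying flat, 90 mm across, 24 mm high, origin at the centre of its underside
- spray_bottle: bystander: standing spray bottle, 72 mm across, 212 mm tall, origin at the centre of its underside
- flux_jar: bystander: small amber jar, 52 mm across, 50 mm tall, origin at the centre of its underside
- mug: bystander: white mug, 80 mm across, 92 mm tall, origin at the centre of its underside
- pliers: bystander: pliers lying flat, about 140 mm long and 14 mm high, origin near their middle
Things that resemble listed ones, but are neither listed nor needed, are in the scene too. What is shaped like the handlamp but purple is not meant. What is shaped like the slat_a but blue is not meant.

How it is judged:
On the way, in this order (a step that is already met when the one before it is completed fails the run):
1. the handlamp has been taken off the slats and stands upright on the bench within 0.3 m of the tray's centre, let go (height (world z) of handlamp below 0.003 m and angle between handlamp's own z axis and vertical below 0.08 rad and horizontal distance between handlamp and tray below 0.3 m and contact force between the fingers and handlamp below 0.3 N), for 0.2 s.
2. one spare slat completes the second layer of the crib, let go ((((y of slat_a in the frame of pad between -0.014 and 0.014 m and x of slat_a in the frame of pad between 0.037 and 0.063 m and z of slat_a in the frame of pad between 0.012 and 0.02 m and angle between the x axis of slat_a and the y axis of pad, either way round below 0.13 rad and angle between slat_a's own z axis and vertical below 0.06 rad) and contact force between the fingers and slat_a below 0.3 N) or ((y of slat_b in the frame of pad between -0.014 and 0.014 m and x of slat_b in the frame of pad between 0.037 and 0.063 m and z of slat_b in the frame of pad between 0.012 and 0.02 m and angle between the x axis of slat_b and the y axis of pad, either way round below 0.13 rad and angle between slat_b's own z axis and vertical below 0.06 rad) and contact force between the fingers and slat_b below 0.3 N) or ((y of slat_c in the frame of pad between -0.014 and 0.014 m and x of slat_c in the frame of pad between 0.037 and 0.063 m and z of slat_c in the frame of pad between 0.012 and 0.02 m and angle between the x axis of slat_c and the y axis of pad, either way round below 0.13 rad and angle between slat_c's own z axis and vertical below 0.06 rad) and contact force between the fingers and slat_c below 0.3 N))), for 0.2 s.
At the end, for the whole second after the job is handed in: Handlamp upright on the bench, within 0.30 m of the tray. Crib of three layers of two slats, along the pad's x, y, x: each slat 50 mm beside the pad's centre (within 13 mm), centred lengthwise within 14 mm, straight within 0.13 rad, flat on the layer below (4 mm), at rest (height (world z) of handlamp below 0.003 m and angle between handlamp's own z axis and vertical below 0.08 rad and horizontal distance between handlamp and tray below 0.3 m and x of base_a in the frame of pad between -0.014 and 0.014 m and y of base_a in the frame of pad between -0.063 and -0.037 m and z of base_a in the frame of pad between 0 and 0.008 m and angle between the x axis of each of base_a, base_b and the x axis of pad, either way round below 0.13 rad and angle between each of base_a, base_b, cross_a's own z axis and vertical below 0.06 rad and x of base_b in the frame of pad between -0.014 and 0.014 m and y of base_b in the frame of pad between 0.037 and 0.063 m and z of base_b in the frame of pad between 0 and 0.008 m and y of cross_a in the frame of pad between -0.014 and 0.014 m and x of cross_a in the frame of pad between -0.063 and -0.037 m and z of cross_a in the frame of pad between 0.012 and 0.02 m and angle between the x axis of cross_a and the y axis of pad, either way round below 0.13 rad and ((y of slat_a in the frame of pad between -0.014 and 0.014 m and x of slat_a in the frame of pad between 0.037 and 0.063 m and z of slat_a in the frame of pad between 0.012 and 0.02 m and angle between the x axis of slat_a and the y axis of pad, either way round below 0.13 rad and angle between slat_a's own z axis and vertical below 0.06 rad) or (y of slat_b in the frame of pad between -0.014 and 0.014 m and x of slat_b in the frame of pad between 0.037 and 0.063 m and z of slat_b in the frame of pad between 0.012 and 0.02 m and angle between the x axis of slat_b and the y axis of pad, either way round below 0.13 rad and angle between slat_b's own z axis and vertical below 0.06 rad) or (y of slat_c in the frame of pad between -0.014 and 0.014 m and x of slat_c in the frame of pad between 0.037 and 0.063 m and z of slat_c in the frame of pad between 0.012 and 0.02 m and angle between the x axis of slat_c and the y axis of pad, either way round below 0.13 rad and angle between slat_c's own z axis and vertical below 0.06 rad)) and ((x of slat_a in the frame of pad between -0.014 and 0.014 m and y of slat_a in the frame of pad between -0.063 and -0.037 m and z of slat_a in the frame of pad between 0.024 and 0.032 m and angle between the x axis of slat_a and the x axis of pad, either way round below 0.13 rad and angle between slat_a's own z axis and vertical below 0.06 rad) or (x of slat_b in the frame of pad between -0.014 and 0.014 m and y of slat_b in the frame of pad between -0.063 and -0.037 m and z of slat_b in the frame of pad between 0.024 and 0.032 m and angle between the x axis of slat_b and the x axis of pad, either way round below 0.13 rad and angle between slat_b's own z axis and vertical below 0.06 rad) or (x of slat_c in the frame of pad between -0.014 and 0.014 m and y of slat_c in the frame of pad between -0.063 and -0.037 m and z of slat_c in the frame of pad between 0.024 and 0.032 m and angle between the x axis of slat_c and the x axis of pad, either way round below 0.13 rad and angle between slat_c's own z axis and vertical below 0.06 rad)) and ((x of slat_a in the frame of pad between -0.014 and 0.014 m and y of slat_a in the frame of pad between 0.037 and 0.063 m and z of slat_a in the frame of pad between 0.024 and 0.032 m and angle between the x axis of slat_a and the x axis of pad, either way round below 0.13 rad and angle between slat_a's own z axis and vertical below 0.06 rad) or (x of slat_b in the frame of pad between -0.014 and 0.014 m and y of slat_b in the frame of pad between 0.037 and 0.063 m and z of slat_b in the frame of pad between 0.024 and 0.032 m and angle between the x axis of slat_b and the x axis of pad, either way round below 0.13 rad and angle between slat_b's own z axis and vertical below 0.06 rad) or (x of slat_c in the frame of pad between -0.014 and 0.014 m and y of slat_c in the frame of pad between 0.037 and 0.063 m and z of slat_c in the frame of pad between 0.024 and 0.032 m and angle between the x axis of slat_c and the x axis of pad, either way round below 0.13 rad and angle between slat_c's own z axis and vertical below 0.06 rad)) and linear speed of each of slat_a, slat_b, slat_c, handlamp below 0.02 m/s); the robot touches nothing.
It fails at once if another thing on the bench is shifted by more than 30 mm (distance of any of multimeter, screwdriver, tape_roll, spray_bottle, flux_jar, mug, pliers from where it was at the start of the episode above 0.03 m).
It fails at once if a slat already laid is shifted by more than 12 mm (distance of any of base_a, base_b, cross_a from where it was at the start of the episode above 0.012 m).
It fails at once if the handlamp is tipped by more than 0.6 rad (angle between handlamp's own z axis and vertical above 0.6 rad).
It also fails if it takes over 72 s, if anything falls off the work surface, if the arm or the gripper's body presses on something with over 40 N, if the wrist force passes 120 N, or if a joint passes its speed limit or range.

## Robot

A 6-joint arm with a two-finger parallel gripper is mounted at the origin on the work surface. World frame = base frame: x ahead of the robot, y to its left, z up, the work surface at z = 0. Lengths are in m, angles in rad, forces in N, time in s.
With the tool pointing down it reaches from about 0.35 to 0.775 m from the base axis. Payload 5.5 kg.
Tool frame: the origin (TCP) lies between the finger pads; the fingertips stand 8 mm ahead of it and the grasp point (between the pads) lies 11 mm behind it; z points along the fingers, y is the line along which they close (so a half turn about z gives the same grasp; the last joint's range is limited). The gripper opens to 85 mm and grips with 20 to 120 N. Pads are 22 mm wide; open, the fingers measure 114 mm over their backs; the gripper's body (76 mm by 85 mm) begins 54 mm behind the grasp point. The pads swing forward as they close: fully open they stand 13 mm farther back than shut.
Start: joints at [0.995, 0.313, 0.046, 1.304, 0, 1.431], TCP at [0.243, 0.521, 0.239] pointing down, gripper open.
Joint ranges: [-2.76, 2.76], [-0.86, 1.69], [-1.03, 1.26], [-2.2, 2.34], [-1.47, 1.5], [-3.14, 3.14]. Speed limits (rad/s): [2.57, 2.57, 3.14, 3.14, 3.14, 3.14].

## Interface

Orientations are given as a unit quaternion [w, x, y, z].
In Python, from workcell import env gives the robot as it stands.
- The arm moves only by the tool move_arm, never from a script. Its argument "moves" is one flat list of numbers, 5 for each row, row after row: the shift along the world's x, y, z in m, then the turn about the world's z in rad, then the finger opening in m, from 0 to 0.0854. A call has 1 to 12 rows; each row is the pose to reach, as a shift and turn from the pose commanded when the call began; what a row does not reach only later rows make up. A row lasts 1/12 s, in which the tool goes at most 41.7 mm and 7.16 degrees, less where a joint would pass 70% of its speed; a pose out of reach is approached as far as the arm can. A call with a gripper value outside its range is refused whole. The fingers move at their own pace and stop on an object; "newtons" is the grip in N (left out, the last holds). Time passes only in rows, so rows that repeat a pose let the fingers close. It gives the time, the measured TCP pose, the force, the opening and the grip force at its end, in the units of the state.
- env.get_state(): the state, without advancing time (a new reading comes with each control period).
- env.read_camera(name): name is "scene" or "top"; returns a dict with "pixels" (420x560x3 uint8, red, green, blue), "camera_matrix" (3x3 intrinsics, pixels), "rvec" (rotation vector, rad) and "tvec" (3), from world to camera coordinates, as OpenCV has them. Camera axes: x right, y down, z forward; pixel columns grow to the right and rows downward; lengths in m; the calibration is good to about 2 mm. A picture is of the moment at which its call begins. There is no depth.
- env.hand_in(): hands the job in; it is judged then, once.
The state is a dict: "clock": time; "joint_pos": joint angles; "qvel": joint speeds; "tau": joint torques, N m; "tcp_pos": TCP position; "orientation": TCP orientation; "wrist_force": force on the tool from outside, world axes, zero at the start; "ft_torque": the same for the moment, N m; "finger_gap": finger opening in m; "grip_force": force on a finger pad.
Only numpy, scipy, OpenCV 4.12 (cv2) and the standard library are available. Lean on these libraries where they do the work, as an engineer would, in place of code of your own. Each camera call takes 0.05 s, during which the arm holds its last target. There are 200 camera calls.

## Working session

There is one attempt and no reset: what is moved stays moved. The work goes in short steps, Python scripts to look and compute and a tool call to move; the robot and the scene stay as the last step left them, time stands still between calls to the robot, and variables do not carry over. Pictures are saved under pics/ and viewed, at most 10 in all, crops included, and the job is handed in when it is done.

Besides the shell and the picture viewer there is one more tool, called after "Call:" as name(argument=value, ...) on one line, values as JSON. move_arm: Moves the arm, as the interface text tells. Its arguments: {"type":"object","properties":{"moves":{"type":"array"},"newtons":{"type":"number"}},"required":["moves"]}

```bash
mkdir -p pics; cat > h.py <<'E'
import numpy as np, cv2
from workcell import env
def cam(n):
    c=env.read_camera(n); c['K']=np.array(c['camera_matrix'],float); c['R']=cv2.Rodrigues(np.array(c['rvec'],float))[0]; c['t']=np.array(c['tvec'],float).ravel(); c['bgr']=cv2.cvtColor(np.array(c['pixels'],np.uint8),cv2.COLOR_RGB2BGR); return c
def ray(c,uv,z):
    uv=np.atleast_2d(np.array(uv,float)); d=np.c_[uv,np.ones(len(uv))]@np.linalg.inv(c['K']).T@c['R']; o=-c['R'].T@c['t']
    return o+d*((z-o[2])/d[:,2])[:,None]
def proj(c,P):
    return cv2.projectPoints(np.atleast_2d(np.array(P,float)),c['R'],c['t'],c['K'],None)[0][:,0]
E
python3 - <<'E'
from h import *
for n in('scene','top'):
    c=cam(n); cv2.imwrite(f'pics/{n}0.png',c['bgr']); print(n,(-c['R'].T@c['t']).round(3),c['K'][0,0])
print(env.get_state())
E
```

```text
scene [ 0.964 -0.379  1.106] 440.04358835208797
top [ 0.271 -0.016  1.661] 481.0353777087134
{'clock': 0.1, 'joint_pos': array([9.95403892e-01, 3.13949421e-01, 4.50718617e-02, 1.30356970e+00,
       3.86945472e-05, 1.43117436e+00]), 'qvel': array([ 0.0016668 , -0.00347744,  0.00249176, -0.00077939, -0.00030515,
        0.00161562]), 'tau': array([ 3.45918896e-03, -4.81722629e+01,  2.99245369e+01,  1.27161635e-02,
       -1.16933156e-04,  2.37005636e-06]), 'tcp_pos': array([0.24248213, 0.52088826, 0.23847581]), 'orientation': array([-3.06986912e-04,  2.16165282e-01,  9.76356436e-01, -7.66501081e-04]), 'wrist_force': array([ 0.50117096, -0.83514612,  0.74748088]), 'ft_torque': array([-0.03703574, -0.00884474,  0.0060769 ]), 'grip_force': 0.0, 'finger_gap': 0.08523026919326455}
```

View pics/scene0.png

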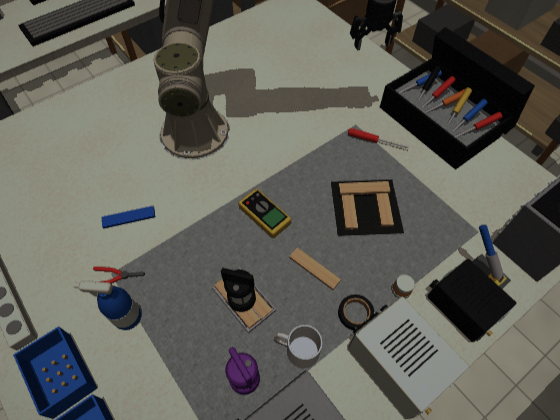

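View pics/top0.png

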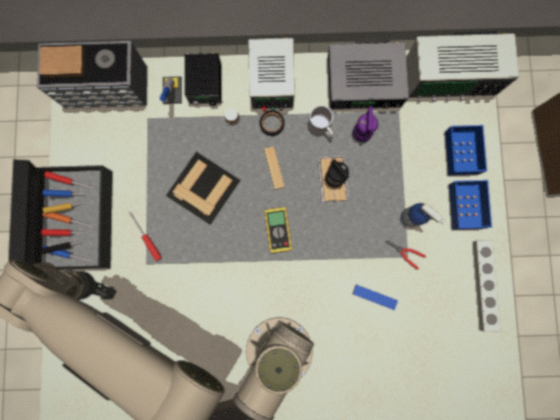

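The scene view shows the pad at about (367,207), the free slat at (315,268), and the tray with the black lamp at (243,302). In the top view they are at (203,187), (275,168) and (334,180). The decoys are purple (lamp) and blue (slat).

```bash
cat > m.py <<'E'
from h import *
def blobs(c,m,z,mina=40):
    n,l,s,ce=cv2.connectedComponentsWithStats(m.astype(np.uint8)); out=[]
    for i in range(1,n):
        if s[i,4]<mina: continue
        k=max(cv2.findContours((l==i).astype(np.uint8),cv2.RETR_EXTERNAL,cv2.CHAIN_APPROX_NONE)[0],key=len)
        w=ray(c,k[:,0],z)[:,:2]; r=cv2.minAreaRect((w*1000).astype(np.float32))
        out.append((ce[i].round(0),s[i,4],np.round(r[0],1),np.round(r[1],1),round(r[2],1)))
    return out
def wood(c):
    h=cv2.cvtColor(c['bgr'],cv2.COLOR_BGR2HSV); return cv2.inRange(h,(5,60,90),(25,200,255))>0
E
python3 - <<'E'
from m import *
for n,(u0,u1,v0,v1) in {'top':(150,400,110,260),'scene':(170,420,160,350)}.items():
    c=cam(n); 
    roi=np.zeros(c['bgr'].shape[:2],bool); roi[v0:v1,u0:u1]=1
    print(n)
    for z in (.012,.015,.028):
        print(' z',z)
        for b in blobs(c,wood(c)&roi,z): print('  ',*b)
    h=cv2.cvtColor(c['bgr'],cv2.COLOR_BGR2HSV)
    print(' dark')
    for b in blobs(c,(h[...,2]<45)&roi,.004,60): print('  ',*b)
cams=[cam('top'),cam('scene')]
a=cams[0]['bgr'][120:230,290:380]; b=cams[1]['bgr'][250:350,190:300]
a=cv2.resize(a,(400,489),interpolation=cv2.INTER_CUBIC); b=cv2.resize(b,(400,364),interpolation=cv2.INTER_CUBIC)
o=np.zeros((490,800,3),np.uint8);o[:489,:400]=a;o[:364,400:]=b;cv2.imwrite('pics/tray.png',o)
E
```

```text
top
 z 0.012
   [271. 121.] 94 [792.1   6. ] [67.4 69.6] 88.4
   [274. 167.] 459 [626.5   1.5] [151.3  38. ] 12.9
   [331. 182.] 536 [ 579.4 -201.9] [153.9  77.6] 2.9
   [201. 189.] 1315 [565.7 255.8] [157.6 159.1] 56.2
   [278. 232.] 338 [408.1  -5.7] [155.2  79.7] 6.8
 z 0.015
   [271. 121.] 94 [791.2   5.9] [67.2 69.4] 88.4
   [274. 167.] 459 [625.8   1.5] [151.1  37.9] 12.9
   [331. 182.] 536 [ 578.9 -201.6] [153.6  77.5] 2.9
   [201. 189.] 1315 [565.2 255.3] [157.3 158.8] 56.2
   [278. 232.] 338 [407.8  -5.7] [155.   79.6] 6.8
 z 0.028
   [271. 121.] 94 [787.1   5.7] [66.7 68.9] 88.4
   [274. 167.] 459 [623.    1.4] [149.9  37.6] 12.9
   [331. 182.] 536 [ 576.4 -200.1] [152.4  76.9] 2.9
   [201. 189.] 1315 [562.9 253.2] [156.1 157.6] 56.2
   [278. 232.] 338 [406.8  -5.8] [153.7  78.9] 6.8
 dark
   [207. 173.] 336 [611.4 257.8] [116.3 108.5] 52.7
   [336. 175.] 316 [ 594.2 -218. ] [66.5 85.5] 65.6
scene
 z 0.012
   [364. 187.] 512 [510.8 291.2] [151.1  37.8] 55.6
   [265. 212.] 339 [393.2   1.3] [153.1  77.4] 6.7
   [385. 209.] 382 [602.9 286.1] [ 35.2 108.5] 54.3
   [349. 211.] 
[... 462 characters left out ...]
  36.7] 13.0
   [221. 288.] 121 [ 529.8 -230.4] [57.8 24.2] 1.7
   [255. 311.] 502 [ 617.7 -200.4] [70.1 75.2] 3.2
 z 0.028
   [364. 187.] 512 [517.4 281.4] [148.9  37.2] 55.6
   [265. 212.] 339 [401.6  -4.2] [150.9  76.3] 6.7
   [385. 209.] 382 [608.2 276.4] [ 34.7 106.9] 54.3
   [349. 211.] 402 [551.6 190.5] [ 34.7 112.5] 54.3
   [315. 268.] 692 [628.8  -4. ] [148.1  36.3] 13.0
   [221. 288.] 121 [ 535.  -232.2] [57.1 23.9] 1.7
   [255. 311.] 502 [ 621.9 -202.5] [69.2 74.3] 3.2
 dark
   [366. 212.] 1978 [560.9 251.7] [190.1 189.4] 55.3
   [261. 207.] 424 [387.7   5.4] [129.5  62.9] 6.8
   [239. 288.] 1028 [ 544.9 -191.3] [ 81.1 132.5] 67.7
   [354. 314.] 420 [783.6  -7.4] [ 88.9 127.4] 8.5
```

View pics/tray.png

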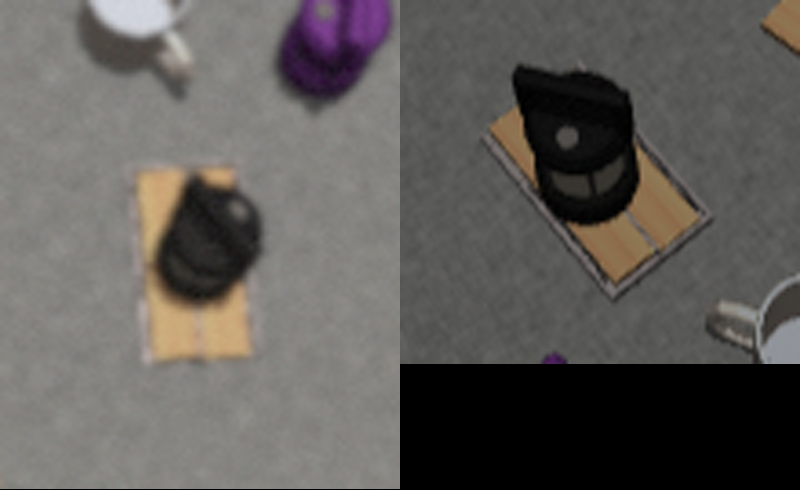

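The tray crop shows both slats with the lamp on them. The lamp is dark, so I'll brighten it to find the handle bar.

```bash
python3 - <<'E'
from m import *
o=np.zeros((560,800,3),np.uint8)
for i,(n,u,v) in enumerate((('top',315,150),('scene',214,262))):
    c=cam(n); a=c['bgr'][v:v+56,u:u+40].astype(float)/255
    a=(np.clip(a*3,0,1)**.6*255).astype(np.uint8)
    o[:,400*i:400*i+400]=cv2.resize(a,(400,560),interpolation=cv2.INTER_CUBIC)
cv2.imwrite('pics/lamp.png',o)
E
```

```text
(no output)
```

View pics/lamp.png

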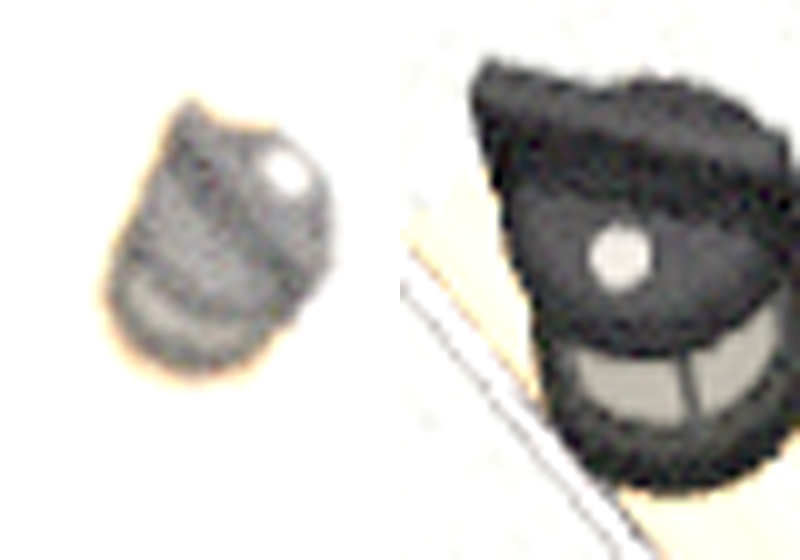

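```bash
python3 - <<'E'
from m import *
S=cam('scene');T=cam('top')
e=ray(S,[[222.2,270.2],[254,279]],.180); print('scene bar',(e*1000).round(1),'mid',e.mean(0).round(4),'len',np.linalg.norm(e[1]-e[0]),'yaw',np.degrees(np.arctan2(*(e[1]-e[0])[1::-1])))
e=ray(T,[[315+19.3,150+11],[315+31.5,150+27.5]],.180); print('top bar',(e*1000).round(1),e.mean(0).round(4),np.linalg.norm(e[1]-e[0]),np.degrees(np.arctan2(*(e[1]-e[0])[1::-1])))
# lamp base: lowest dark arc in both views -> circle fit at z=.015
pts=[]
for c,p in((S,[[214+15,262+42],[214+19.5,262+46.5],[214+27,262+49.5],[214+34,262+48]]),(T,[[315+10.7,150+30],[315+13,150+34.5],[315+19,150+37.5],[315+24,150+37]])):
    w=ray(c,p,.015)[:,:2]*1000; print(w.round(1)); pts.append(w)
# circle of radius 36 through each
from scipy.optimize import least_squares
for w in pts+[np.vstack(pts)]:
    r=least_squares(lambda q:np.hypot(*(w-q).T)-36,w.mean(0)+[10,-10]); print(r.x.round(1),r.fun.round(1))
E
```

```text
scene bar [[ 554.2 -229.6  180. ]
 [ 615.9 -184.3  180. ]] mid [ 0.585  -0.2069  0.18  ] len 0.07650845995520962 yaw 36.318925540067035
top bar [[ 604.9 -190.4  180. ]
 [ 551.2 -226.2  180. ]] [ 0.5781 -0.2083  0.18  ] 0.06459751490250452 -146.30023449906213
[[ 571.1 -241.3]
 [ 588.1 -238.8]
 [ 606.3 -228. ]
 [ 613.9 -211.5]]
[[ 575.6 -177.1]
 [ 559.6 -184.4]
 [ 548.4 -204.8]
 [ 549.7 -222.1]]
[ 612.2 -256. ] [ 7.6 -6.5 -7.4  8.5]
[ 583.8 -211.7] [-0.5  0.5  0.1 -0.3]
[ 581.7 -207.6] [-0.7 -4.1 -4.  -3.5 -4.9 -4.  -2.7 -0.9]
```

The lamp centre is at about (0.582, -0.207), with the bar at a yaw of about 36°. Both views agree to within about 7 mm. I'll move above it.

Call:
move_arm(moves=[0.339,-0.728,0.02,1.07,0.085,0.339,-0.728,0.02,1.07,0.085,0.339,-0.728,0.02,1.07,0.085,0.339,-0.728,0.02,1.07,0.085,0.339,-0.728,0.02,1.07,0.085,0.339,-0.728,0.02,1.07,0.085,0.339,-0.728,0.02,1.07,0.085,0.339,-0.728,0.02,1.07,0.085,0.339,-0.728,0.02,1.07,0.085,0.339,-0.728,0.02,1.07,0.085,0.339,-0.728,0.02,1.07,0.085,0.339,-0.728,0.02,1.07,0.085], newtons=40)

```text
clock: 1.5
tcp_pos: [0.437, 0.1058, 0.2513]
orientation: [0.001, -0.312, 0.95, -0.0]
wrist_force: [0.7, 0.5, 0.5]
finger_gap: 0.0851
grip_force: 0.0
```

Call:
move_arm(moves=[0.135,-0.29,0,0,0.085,0.135,-0.29,0,0,0.085,0.135,-0.29,0,0,0.085,0.135,-0.29,0,0,0.085,0.135,-0.29,0,0,0.085,0.135,-0.29,0,0,0.085,0.135,-0.29,0,0,0.085,0.135,-0.29,0,0,0.085,0.135,-0.29,0,0,0.085,0.135,-0.29,0,0,0.085,0.135,-0.29,0,0,0.085])

```text
clock: 2.42
tcp_pos: [0.5711, -0.182, 0.2505]
orientation: [-0.0, -0.312, 0.95, 0.001]
wrist_force: [-0.2, 0.5, 0.1]
finger_gap: 0.0851
grip_force: 0.0
```

```bash
python3 - <<'E'
from m import *
c=cam('scene'); s=env.get_state(); print(s['tcp_pos'].round(4),s['clock'])
o=np.zeros((560,800,3),np.uint8)
for i,(n,u,v) in enumerate((('top',305,140),('scene',205,250))):
    c=cam(n); a=c['bgr'][v:v+84,u:u+60].astype(float)/255
    a=(np.clip(a*3,0,1)**.6*255).astype(np.uint8)
    o[:,400*i:400*i+400]=cv2.resize(a,(400,560),interpolation=cv2.INTER_CUBIC)
cv2.imwrite('pics/lamp2.png',o)
E
```

```text
[ 0.5711 -0.1814  0.2508] 2.4667
```

View pics/lamp2.png

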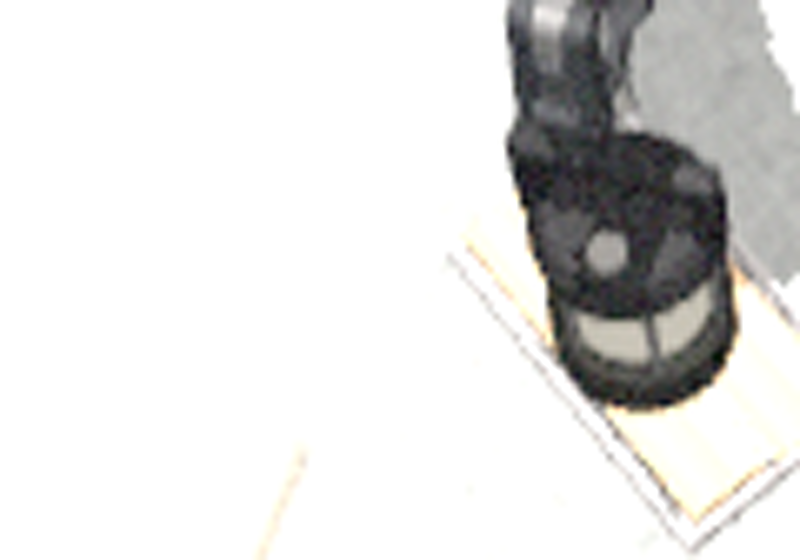

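Call:
move_arm(moves=[0.011,-0.024,0,0,0.085,0.011,-0.024,-0.03,0,0.085,0.011,-0.024,-0.06,0,0.085,0.011,-0.024,-0.088,0,0.085,0.011,-0.024,-0.088,0,0.085,0.011,-0.024,-0.088,0,0.05,0.011,-0.024,-0.088,0,0.03,0.011,-0.024,-0.088,0,0.005,0.011,-0.024,-0.088,0,0.005,0.011,-0.024,-0.088,0,0.005,0.011,-0.024,-0.088,0,0.005,0.011,-0.024,-0.088,0,0.005])

```text
clock: 3.57
tcp_pos: [0.5833, -0.2067, 0.1642]
orientation: [0.001, -0.312, 0.95, -0.001]
wrist_force: [0.1, 0.4, 5.4]
finger_gap: 0.0134
grip_force: 40.1
```

Call:
move_arm(moves=[0,0,0.02,0,0.005,0,0,0.045,0,0.005,0,-0.03,0.045,0,0.005,0,-0.06,0.045,0,0.005,0,-0.09,0.045,0,0.005,0,-0.115,0.045,0,0.005,0,-0.123,0.045,0,0.005,0,-0.123,0.025,0,0.005,0,-0.123,0.005,0,0.005,0,-0.123,-0.005,0,0.005,0,-0.123,-0.01,0,0.005,0,-0.123,-0.01,0,0.005])

```text
clock: 4.57
tcp_pos: [0.5817, -0.3284, 0.1511]
orientation: [-0.001, -0.312, 0.95, 0.002]
wrist_force: [-0.1, -0.4, -2.4]
finger_gap: 0.0127
grip_force: 39.2
```

Call:
move_arm(moves=[0,0,-0.001,0,0.005,0,0,-0.002,0,0.005,0,0,-0.002,0,0.005])

```text
clock: 4.82
tcp_pos: [0.5832, -0.3295, 0.1519]
orientation: [0.001, -0.312, 0.95, -0.001]
wrist_force: [-0.3, -0.6, -2.9]
finger_gap: 0.0132
grip_force: 39.2
```

Call:
move_arm(moves=[0,0,-0.001,0,0.005,0,0,-0.002,0,0.005,0,0,-0.002,0,0.005])

```text
clock: 5.07
tcp_pos: [0.5828, -0.3295, 0.1493]
orientation: [0.0, -0.312, 0.95, -0.0]
wrist_force: [-0.4, 0.0, -1.6]
finger_gap: 0.0133
grip_force: 39.3
```

Call:
move_arm(moves=[0,0,-0.001,0,0.005,0,0,-0.001,0,0.005])

```text
clock: 5.23
tcp_pos: [0.5831, -0.3296, 0.1493]
orientation: [0.001, -0.312, 0.95, -0.001]
wrist_force: [-0.7, 1.5, 3.9]
finger_gap: 0.0129
grip_force: 40.2
```

Call:
move_arm(moves=[0,0,0,0,0.04,0,0,0,0,0.085,0,0,0,0,0.085,0,0,0,0,0.085,0,0,0,0,0.085,0,0,0.03,0,0.085,0,0,0.07,0,0.085,0,0,0.1,0,0.085,0.01,0.04,0.1,-0.1,0.085,0.02,0.08,0.1,-0.2,0.085,0.03,0.12,0.1,-0.3,0.085,0.04,0.16,0.1,-0.407,0.085])

```text
clock: 6.23
tcp_pos: [0.6228, -0.1683, 0.2481]
orientation: [0.0, -0.11, 0.994, -0.0]
wrist_force: [0.5, -0.7, -0.2]
finger_gap: 0.0849
grip_force: 0.0
```

```bash
python3 - <<'E'
from m import *
s=env.get_state(); print(s['tcp_pos'].round(4),s['clock'])
for n in('scene','top'):
    c=cam(n); cv2.imwrite(f'pics/{n}1.png',c['bgr'])
    roi=np.zeros(c['bgr'].shape[:2],bool); roi[110:350,150:420]=1
    for b in blobs(c,wood(c)&roi,.012): print('  ',*b)
E
```

```text
[ 0.6228 -0.1683  0.2481] 6.2333
   [364. 187.] 528 [510.6 291.3] [151.1  38.9] 55.7
   [384. 209.] 385 [602.8 286. ] [ 35.3 108.3] 53.9
   [349. 211.] 402 [545.5 199. ] [ 35.2 114.1] 54.3
   [286. 217.] 46 [449.8  40.5] [19.5 44.9] 62.1
   [315. 268.] 701 [623.9   1.4] [150.4  37.2] 13.0
   [240. 300.] 1020 [ 575.3 -202.2] [153.5  75.5] 2.8
   [350. 316.] 48 [781.3 -10.5] [63.8 28.7] 0.6
   [271. 122.] 89 [792.1   6. ] [67.4 69.6] 88.4
   [274. 168.] 466 [626.1   1.3] [152.2  40.2] 14.1
   [201. 189.] 1308 [565.5 255.4] [156.6 159.1] 56.2
   [343. 195.] 50 [ 521.8 -233.4] [17.3 35.2] 87.4
   [267. 219.] 89 [443.6  23.3] [34.6 79.6] 88.4
```

View pics/scene1.png

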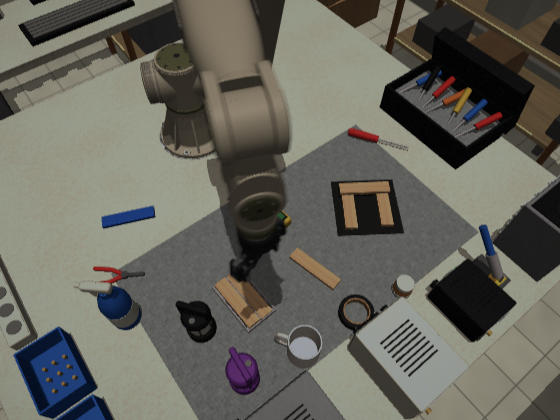

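The scene view shows the lamp upright beside the tray at (196,320), with both tray slats uncovered and nothing else disturbed. Next is slat_c.

Call:
move_arm(moves=[0.002,0.04,-0.02,0,0.085,0.002,0.08,-0.04,0,0.085,0.002,0.12,-0.06,0,0.085,0.002,0.155,-0.08,0.005,0.085,0.002,0.17,-0.11,0.007,0.085,0.002,0.17,-0.15,0.007,0.085,0.002,0.17,-0.18,0.007,0.085,0.002,0.17,-0.2,0.007,0.085,0.002,0.17,-0.21,0.007,0.085,0.002,0.17,-0.22,0.007,0.085,0.002,0.17,-0.228,0.007,0.085,0.002,0.17,-0.228,0.007,0.085])

```text
clock: 7.33
tcp_pos: [0.6245, 0.0002, 0.019]
orientation: [-0.0, -0.117, 0.993, 0.0]
wrist_force: [-0.4, -0.0, 0.4]
finger_gap: 0.0849
grip_force: 0.0
```

Call:
move_arm(moves=[0,0.001,-0.004,0,0.085,0,0.001,-0.008,0,0.05,0,0.001,-0.008,0,0.03,0,0.001,-0.008,0,0.02,0,0.001,-0.008,0,0.02,0,0.001,-0.008,0,0.02,0,0.001,-0.008,0,0.02,0,0.001,-0.008,0,0.02])

```text
clock: 8.0
tcp_pos: [0.6253, 0.0015, 0.0127]
orientation: [0.001, -0.117, 0.993, -0.0]
wrist_force: [-0.1, 0.2, 4.1]
finger_gap: 0.0346
grip_force: 40.4
```

```bash
python3 - <<'E'
from m import *
for n,(u0,u1,v0,v1) in {'top':(160,245,145,230),'scene':(325,410,170,245)}.items():
    c=cam(n); c['bgr']=cv2.imread(f'pics/{n}0.png'); h=cv2.cvtColor(c['bgr'],cv2.COLOR_BGR2HSV)
    roi=np.zeros(h.shape[:2],bool); roi[v0:v1,u0:u1]=1
    for b in blobs(c,((h[...,2]<50)|wood(c)|(h[...,1]>60))&roi,.004,300): print(n,*b)
p=np.array([.561,.252]);t=np.radians(-34.6)
X=np.array([np.cos(t),np.sin(t)]);Y=np.array([-X[1],X[0]])
print('layer2',p+.05*X,'l3-',p-.05*Y,'l3+',p+.05*Y)
for z,q in((.028,[.5174,.2814]),):print('cross_a in pad',(q-p)@X,(q-p)@Y)
E
```

```text
top [203. 187.] 2387 [564.2 252. ] [180.2 178.3] 55.3
scene [366. 207.] 3453 [560.9 251.7] [190.1 189.4] 55.3
layer2 [0.60215682 0.22360781] l3- [0.53260781 0.21084318] l3+ [0.58939219 0.29315682]
cross_a in pad -0.0525833517726629 -0.0005577780494026896
```

Call:
move_arm(moves=[0,0,0.03,0,0.02,0,0.02,0.06,0,0.02,0,0.06,0.08,0.12,0.02,-0.005,0.1,0.08,0.24,0.02,-0.01,0.14,0.08,0.36,0.02,-0.015,0.18,0.08,0.48,0.02,-0.022,0.21,0.08,0.6,0.02,-0.022,0.222,0.08,0.7,0.02,-0.022,0.222,0.07,0.733,0.02,-0.022,0.222,0.04,0.733,0.02,-0.022,0.222,0.025,0.733,0.02,-0.022,0.222,0.022,0.733,0.02])

```text
clock: 9.1
tcp_pos: [0.5994, 0.2232, 0.0298]
orientation: [-0.003, -0.465, 0.885, 0.001]
wrist_force: [-0.9, 0.1, -1.0]
finger_gap: 0.0342
grip_force: 40.2
```

```bash
python3 - <<'E'
from m import *
c=cam('scene'); d=cam('scene')['bgr']; s=env.get_state(); q=s['orientation'];print(s['tcp_pos'].round(4),s['finger_gap'],s['wrist_force'].round(1),np.degrees(2*np.arctan2(q[2],q[1]))-90)
cv2.imwrite('pics/pl.png',cv2.resize(d[160:260,315:425],(660,600),interpolation=cv2.INTER_CUBIC))
E
```

```text
[0.6013 0.2233 0.0324] 0.03458370422274991 [ 0.1 -0.1 -0.6] 145.41733606226546
```

View pics/pl.png

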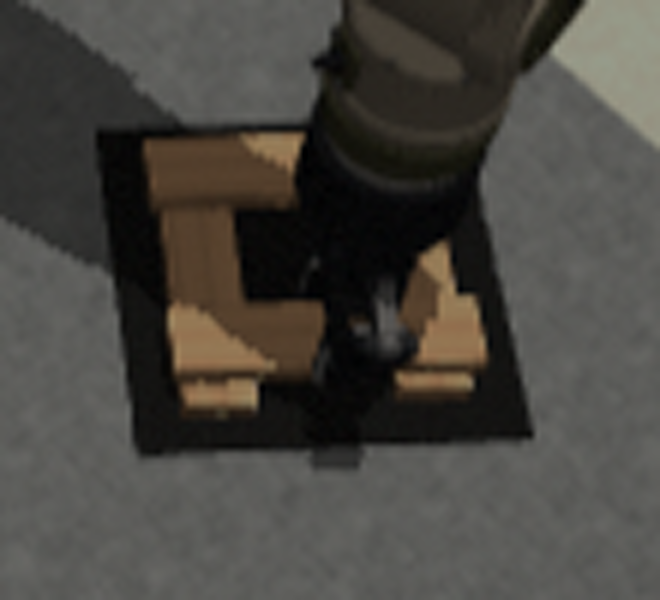

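The crop shows slat_c lined up over the empty second-layer place, with its ends about level with the outer edges of the base pair. I'll lower and release.

Call:
move_arm(moves=[0.001,0,-0.002,0,0.02,0.001,0,-0.004,0,0.02,0.001,0,-0.005,0,0.02])

```text
clock: 9.45
tcp_pos: [0.6046, 0.2236, 0.0299]
orientation: [0.001, -0.465, 0.885, -0.0]
wrist_force: [0.4, 0.3, -0.2]
finger_gap: 0.0348
grip_force: 40.2
```

Call:
move_arm(moves=[-0.001,0,-0.0015,0,0.02,-0.001,0,-0.002,0,0.02])

```text
clock: 9.62
tcp_pos: [0.6039, 0.2236, 0.0286]
orientation: [0.001, -0.465, 0.885, -0.001]
wrist_force: [-1.1, -1.7, 9.4]
finger_gap: 0.0344
grip_force: 41.1
```

Call:
move_arm(moves=[0,0,0.0015,0,0.05,0,0,0.0015,0,0.085,0,0,0.0015,0,0.085,0,0,0.0015,0,0.085,0,0,0.03,0,0.085,0,0,0.065,0,0.085,0,0,0.1,-0.05,0.085,0.001,-0.04,0.1,-0.15,0.05,0.001,-0.08,0.1,-0.25,0.02,0.002,-0.12,0.1,-0.35,0,0.002,-0.16,0.1,-0.45,0,0.002,-0.2,0.1,-0.55,0])

```text
clock: 10.62
tcp_pos: [0.6043, 0.0221, 0.1269]
orientation: [0.0, -0.205, 0.979, 0.0]
wrist_force: [0.8, -0.7, -0.4]
finger_gap: 0.0253
grip_force: 0.0
```

```bash
python3 - <<'E'
from m import *
c=cam('scene'); roi=np.zeros(c['bgr'].shape[:2],bool); roi[160:260,320:420]=1
for b in blobs(c,wood(c)&roi,.028): print(*b)
cv2.imwrite('pics/crib2.png',cv2.resize(c['bgr'][160:260,315:425],(660,600),interpolation=cv2.INTER_CUBIC))
print(env.get_state()['tcp_pos'].round(4))
E
```

```text
[369. 187.] 418 [522.5 288.9] [131.   38.2] 56.0
[368. 211.] 1043 [584.  236.8] [149.1 112.9] 55.1
[0.6047 0.0147 0.1268]
```

View pics/crib2.png

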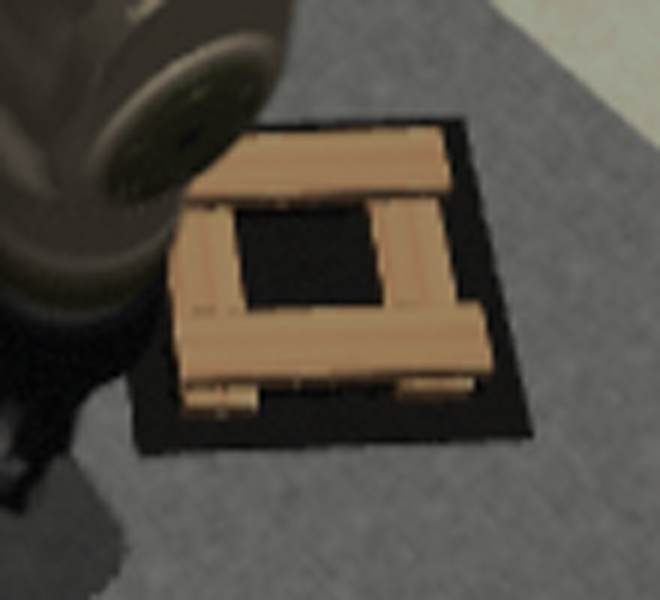

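The crop shows slat_c lying flat and straight across both base slats. Next I'll go to the tray to press slat_b.

Call:
move_arm(moves=[0.002,-0.04,0,-0.1,0,0.002,-0.08,0,-0.2,0,0.002,-0.12,0,-0.3,0,0.002,-0.16,0,-0.366,0,0.002,-0.195,0,-0.366,0,0.002,-0.203,-0.03,-0.366,0,0.002,-0.203,-0.06,-0.366,0,0.002,-0.203,-0.085,-0.366,0,0.002,-0.203,-0.09,-0.366,0,0.002,-0.203,-0.09,-0.366,0])

```text
clock: 11.5
tcp_pos: [0.6046, -0.1785, 0.0344]
orientation: [-0.002, -0.026, 1.0, 0.001]
wrist_force: [-0.1, 0.1, 1.2]
finger_gap: -0.0001
grip_force: 0.0
```

Call:
move_arm(moves=[0.001,-0.003,-0.005,0,0,0.001,-0.003,-0.009,0,0,0.001,-0.003,-0.012,0,0,0.001,-0.003,-0.012,0,0])

```text
clock: 11.83
tcp_pos: [0.6081, -0.1824, 0.0254]
orientation: [0.001, -0.026, 1.0, -0.0]
wrist_force: [-0.1, 0.9, 0.1]
finger_gap: -0.0002
grip_force: 0.0
```

Call:
move_arm(moves=[0,0,-0.001,0,0,0,0,-0.002,0,0,0,0,-0.002,0,0])

```text
clock: 12.08
tcp_pos: [0.6079, -0.1824, 0.0231]
orientation: [0.0, -0.026, 1.0, -0.0]
wrist_force: [0.4, -0.1, -0.1]
finger_gap: 0.0001
grip_force: 0.0
```

Call:
move_arm(moves=[0,0,-0.001,0,0,0,0,-0.002,0,0,0,0,-0.002,0,0])

```text
clock: 12.33
tcp_pos: [0.6079, -0.1824, 0.023]
orientation: [0.001, -0.026, 1.0, -0.0]
wrist_force: [-4.3, 2.2, 11.9]
finger_gap: 0.0003
grip_force: 6.2
```

Call:
move_arm(moves=[0,0,-0.0005,0,0,-0.006,-0.0003,-0.0005,0,0,-0.014,-0.0007,-0.0005,0,0,-0.022,-0.0011,-0.0005,0,0])

```text
clock: 12.67
tcp_pos: [0.5896, -0.1844, 0.0231]
orientation: [0.004, -0.026, 1.0, -0.001]
wrist_force: [5.3, 1.2, 7.1]
finger_gap: -0.0
grip_force: 3.4
```

Call:
move_arm(moves=[0,0,-0.001,0,0,-0.008,-0.0004,-0.0012,0,0,-0.016,-0.0008,-0.0012,0,0])

```text
clock: 12.92
tcp_pos: [0.5753, -0.1853, 0.0231]
orientation: [0.006, -0.026, 1.0, -0.001]
wrist_force: [6.2, 3.3, 10.6]
finger_gap: 0.0001
grip_force: 5.4
```

```bash
python3 - <<'E'
from m import *
c=cam('scene'); roi=np.zeros(c['bgr'].shape[:2],bool); roi[240:350,170:300]=1
s=env.get_state(); print(s['tcp_pos'].round(4),s['wrist_force'].round(1))
for b in blobs(c,wood(c)&roi,.015): print(*b)
cv2.imwrite('pics/drag1.png',cv2.resize(c['bgr'][240:340,180:290],(660,600),interpolation=cv2.INTER_CUBIC))
E
```

```text
[ 0.5738 -0.1854  0.0231] [3.2 2.4 9.1]
[223. 284.] 195 [ 511.3 -225.3] [34.5 96.7] 59.9
[249. 311.] 494 [ 616.6 -200.6] [68.2 75.2] 1.6
```

View pics/drag1.png

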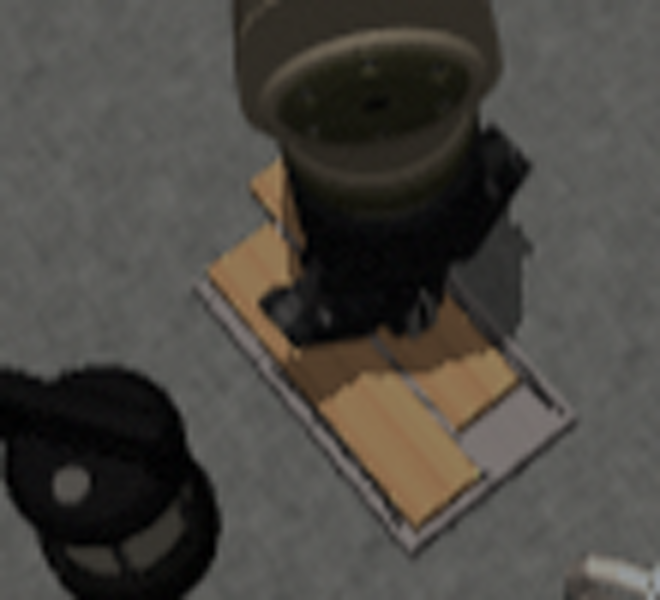

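The crop shows slat_b moving with the fingers: its rear end is near (490,405) in the crop and its front end is past the tray edge. I'll keep dragging with a little more pressure.

Call:
move_arm(moves=[0,0,-0.0008,0,0,-0.008,-0.0004,-0.0008,0,0,-0.016,-0.0008,-0.001,0,0,-0.024,-0.0012,-0.001,0,0,-0.032,-0.0016,-0.001,0,0])

```text
clock: 13.38
tcp_pos: [0.5449, -0.1872, 0.023]
orientation: [0.008, -0.026, 1.0, -0.001]
wrist_force: [8.6, 4.7, 15.1]
finger_gap: -0.0003
grip_force: 7.5
```

```bash
cat > re.py <<'E'
from m import *
# rear edges of the tray slats: sample wood along slat centre lines (z=.015)
def rear(yoff,c0=(.5775,-.2022),a=np.radians(2.9)):
    c=cam('scene'); m=wood(c); X=np.array([np.cos(a),np.sin(a)]);Y=np.array([-X[1],X[0]])
    d=np.arange(-.25,.09,.0005); res=[]
    for o in(-.008,0,.008):
        P=np.array(c0)+d[:,None]*X+(yoff+o)*Y; uv=proj(c,np.c_[P,np.full(len(P),.015)]).round().astype(int)
        w=m[uv[:,1],uv[:,0]]; res.append((round(d[w].min()*1000),round(d[w].max()*1000)))
    return res
s=env.get_state(); print(s['tcp_pos'].round(4),s['wrist_force'].round(1),'b',rear(.0195),'a',rear(-.0195))
E
python3 re.py
```

```text
Traceback (most recent call last):
  File "re.py", line 1, in <module>
    from m import *
  File "m.py", line 1, in <module>
    from h import *
  File "h.py", line 1, in <module>
    import numpy as np, cv2
  File "re.py", line 3, in <module>
    def rear(yoff,c0=(.5775,-.2022),a=np.radians(2.9)):
NameError: name 'np' is not defined
```

Shadowed a standard module; I'll rename it.

```bash
mv re.py rearedge.py; rm -rf __pycache__; python3 rearedge.py
```

```text
[ 0.5449 -0.1872  0.023 ] [ 8.6  4.7 15.1] b [(-127, 22), (-7, 21), (-2, 22)] a [(-56, 71), (-29, 73), (-26, 71)]
```

Call:
move_arm(moves=[-0.008,-0.0004,0,0,0,-0.016,-0.0008,0,0,0,-0.024,-0.0012,0,0,0,-0.032,-0.0016,0,0,0,-0.04,-0.002,0,0,0,-0.04,-0.002,0,0,0])

```text
clock: 13.98
tcp_pos: [0.5032, -0.1896, 0.0229]
orientation: [0.007, -0.026, 1.0, -0.002]
wrist_force: [4.9, 3.3, 19.8]
finger_gap: 0.0001
grip_force: 9.8
```

```bash
python3 rearedge.py
```

```text
[ 0.5032 -0.1896  0.0229] [ 4.9  3.3 19.8] b [(-167, -21), (-47, -18), (-44, -19)] a [(-69, 71), (-67, 73), (-66, 71)]
```

Call:
move_arm(moves=[0,0,0.02,0,0.02,0,0,0.05,0,0.085,-0.028,0.001,0.05,0,0.085,-0.028,0.001,0.05,0,0.085,-0.028,0.001,0.05,0,0.085,-0.028,0.001,0.025,0,0.085,-0.028,0.001,0.01,0,0.085,-0.028,0.001,0.003,0,0.085,-0.028,0.001,0.003,0,0.085])

```text
clock: 14.83
tcp_pos: [0.4685, -0.1861, 0.0192]
orientation: [-0.002, -0.026, 1.0, 0.001]
wrist_force: [0.5, -0.2, -0.5]
finger_gap: 0.0853
grip_force: 0.0
```

```bash
python3 - <<'E'
from m import *
from rearedge import *
E
```

```text
[ 0.4685 -0.1861  0.0192] [ 0.5 -0.2 -0.5] b [(-84, -21), (-78, -18), (-75, -20)] a [(-78, 71), (-77, 73), (-77, 71)]
```

Call:
move_arm(moves=[0.005,-0.001,-0.004,0,0.085,0.005,-0.001,-0.007,0,0.06,0.005,-0.001,-0.007,0,0.03,0.005,-0.001,-0.007,0,0.02,0.005,-0.001,-0.007,0,0.02,0.005,-0.001,-0.007,0,0.02,0.005,-0.001,-0.007,0,0.02,0.005,-0.001,-0.007,0,0.02])

```text
clock: 15.6
tcp_pos: [0.4748, -0.188, 0.0146]
orientation: [0.0, -0.026, 1.0, -0.0]
wrist_force: [-0.7, 0.0, 4.0]
finger_gap: 0.0346
grip_force: 40.1
```

Call:
move_arm(moves=[0,0,0.03,0,0.02,0,0,0.06,0,0.02,0,0,0.085,0,0.02,0.01,0.04,0.085,-0.1,0.02,0.02,0.08,0.085,-0.2,0.02,0.03,0.12,0.085,-0.3,0.02,0.04,0.16,0.085,-0.4,0.02,0.05,0.2,0.085,-0.5,0.02,0.06,0.24,0.085,-0.6,0.02,0.07,0.28,0.085,-0.656,0.02,0.075,0.31,0.085,-0.656,0.02,0.075,0.31,0.085,-0.656,0.02])

```text
clock: 16.6
tcp_pos: [0.5502, 0.1274, 0.0989]
orientation: [0.0, 0.295, 0.956, 0.001]
wrist_force: [0.6, -0.5, -0.4]
finger_gap: 0.0345
grip_force: 40.3
```

```bash
python3 - <<'E'
from m import *
c=cam('scene'); s=env.get_state(); p=s['tcp_pos']; q=s['orientation']; print(p.round(4),s['finger_gap'],2*np.degrees(np.arctan2(q[2],q[1]))-90)
a=np.radians(2*np.degrees(np.arctan2(q[2],q[1]))-180); X=np.array([np.cos(a),np.sin(a)]);Y=np.array([-X[1],X[0]])
m=wood(c); d=np.arange(-.12,.12,.0005)
for dz in(-.0,-.005):
  for o in(-.012,-.006,0,.006,.012):
    P=p[:2]+d[:,None]*X+o*Y; uv=proj(c,np.c_[P,np.full(len(P),p[2]+dz)]).round().astype(int); w=m[uv[:,1],uv[:,0]]
    e=np.flatnonzero(np.diff(w.astype(int))); print(dz,o,(d[e]*1000).round())
E
```

```text
[0.5496 0.1249 0.0987] 0.034733968241910614 55.637841796507985
-0.0 -0.012 [28. 80.]
-0.0 -0.006 [35. 80.]
-0.0 0 [32. 81.]
-0.0 0.006 [32. 81.]
-0.0 0.012 [-25. -18.  -5.  -1.   1.   8.  23.  81.]
-0.005 -0.012 [25. 68. 69. 77.]
-0.005 -0.006 [32. 78.]
-0.005 0 [29. 78.]
-0.005 0.006 [29. 78.]
-0.005 0.012 [-28. -19.  -8.   1.   3.   4.  25.  79.]
```

Call:
move_arm(moves=[0.01,0.04,0,0,0.02,0.02,0.08,0,0,0.02,0.025,0.12,0,0,0.02,0.03,0.155,0,0,0.02,0.035,0.173,0,0,0.02,0.035,0.173,-0.03,0,0.02,0.035,0.173,-0.045,0,0.02,0.035,0.173,-0.05,0,0.02,0.035,0.173,-0.05,0,0.02])

```text
clock: 17.4
tcp_pos: [0.5832, 0.2933, 0.047]
orientation: [-0.002, 0.298, 0.954, -0.001]
wrist_force: [-0.2, 0.4, 0.4]
finger_gap: 0.0347
grip_force: 40.4
```

```bash
cat > chk.py <<'E'
from m import *
# slat in hand: ends along and position in the pad frame
def chk(p0=np.array([.562,.252]),t=np.radians(-34.6)):
    c=cam('scene'); s=env.get_state(); p=s['tcp_pos']; q=s['orientation']; X=np.array([np.cos(t),np.sin(t)]);Y=np.array([-X[1],X[0]])
    r=p[:2]-p0; print('tcp',p.round(4),'F',s['wrist_force'].round(1),'gap',round(s['finger_gap'],4),'pad xy',(r@X*1000).round(1),(r@Y*1000).round(1),'yaw off',round(2*np.degrees(np.arctan2(q[2],q[1]))-90-55.4,1))
    m=wood(c); d=np.arange(-.12,.12,.0005)
    for o in(-.01,-.004,.004,.01):
        P=p[:2]+d[:,None]*X+o*Y; uv=proj(c,np.c_[P,np.full(len(P),p[2]-.001)]).round().astype(int); w=m[uv[:,1],uv[:,0]]
        print(o,((d[np.flatnonzero(np.diff(w.astype(int)))]+r@X)*1000).round())
if __name__=='__main__': chk()
E
python3 chk.py
```

```text
tcp [0.5842 0.2937 0.0485] F [-0.1  0.4 -0.1] gap 0.0345 pad xy -5.4 46.9 yaw off -0.1
-0.01 [20. 77.]
-0.004 [20. 22. 24. 77.]
0.004 [31. 77.]
0.01 [28. 78. 84. 86.]
```

Call:
move_arm(moves=[0.0005,0.003,-0.002,0,0.02,0.0005,0.003,-0.005,0,0.02,0.0005,0.003,-0.006,0,0.02,0.0005,0.003,-0.006,0,0.02])

```text
clock: 17.78
tcp_pos: [0.5854, 0.298, 0.0436]
orientation: [0.0, 0.298, 0.955, 0.0]
wrist_force: [-0.3, 0.6, 0.9]
finger_gap: 0.0351
grip_force: 40.4
```

Call:
move_arm(moves=[0,0,-0.001,0,0.02,0,0,-0.002,0,0.02,0,0,-0.002,0,0.02])

```text
clock: 18.03
tcp_pos: [0.5855, 0.2981, 0.0415]
orientation: [0.0, 0.298, 0.955, 0.0]
wrist_force: [-0.3, -0.5, 1.7]
finger_gap: 0.0349
grip_force: 40.6
```

Call:
move_arm(moves=[0,0,-0.001,0,0.02,0,0,-0.001,0,0.02])

```text
clock: 18.2
tcp_pos: [0.5856, 0.298, 0.0407]
orientation: [0.001, 0.298, 0.955, 0.0]
wrist_force: [1.2, -2.2, 4.7]
finger_gap: 0.0346
grip_force: 40.9
```

Call:
move_arm(moves=[0,0,0.001,0,0.05,0,0,0.001,0,0.085,0,0,0.001,0,0.085,0,0,0.001,0,0.085,0,0,0.03,0,0.085,0,0,0.06,0,0.085,0,0,0.09,0.05,0.085,0.002,-0.04,0.09,0.15,0.05,0.004,-0.08,0.09,0.25,0.02,0.006,-0.12,0.09,0.35,0,0.008,-0.16,0.09,0.45,0,0.01,-0.2,0.09,0.55,0])

```text
clock: 19.2
tcp_pos: [0.5947, 0.0966, 0.1301]
orientation: [0.0, 0.024, 1.0, 0.0]
wrist_force: [0.3, -0.2, 0.7]
finger_gap: 0.0249
grip_force: 0.0
```

Call:
move_arm(moves=[0.002,-0.04,0,0.09,0,0.004,-0.08,0,0.106,0,0.006,-0.12,0,0.106,0,0.008,-0.16,0,0.106,0,0.01,-0.2,0,0.106,0,0.013,-0.24,0,0.106,0,0.016,-0.28,0,0.106,0,0.017,-0.315,0,0.106,0,0.017,-0.318,-0.03,0.106,0,0.017,-0.318,-0.06,0.106,0,0.017,-0.318,-0.09,0.106,0,0.017,-0.318,-0.09,0.106,0])

```text
clock: 20.2
tcp_pos: [0.6075, -0.2183, 0.0334]
orientation: [-0.005, -0.025, 1.0, 0.003]
wrist_force: [-1.4, 1.0, -1.3]
finger_gap: 0.0001
grip_force: 0.0
```

```bash
python3 - <<'E'
from m import *
s=env.get_state();print(s['tcp_pos'].round(4),s['orientation'].round(3),s['wrist_force'].round(1))
c=cam('scene'); roi=np.zeros(c['bgr'].shape[:2],bool); roi[160:260,320:420]=1
for b in blobs(c,wood(c)&roi,.034): print(*b)
cv2.imwrite('pics/crib3.png',cv2.resize(c['bgr'][160:260,315:425],(660,600),interpolation=cv2.INTER_CUBIC))
# ends of layer-3 slat along pad x at z=.040, edges across
p0=np.array([.562,.252]);t=np.radians(-34.6);X=np.array([np.cos(t),np.sin(t)]);Y=np.array([-X[1],X[0]])
h=cv2.cvtColor(c['bgr'],cv2.COLOR_BGR2HSV)[...,2]
def line(a,D,d,z):
    P=a+d[:,None]*D; uv=proj(c,np.c_[P,np.full(len(P),z)]).astype(np.float32)
    return cv2.remap(h,uv[:,:1],uv[:,1:],cv2.INTER_LINEAR).ravel()
d=np.arange(-.1,.1,.004)
print('along x',list(zip((d*1000).astype(int),line(p0+.05*Y,X,d,.040))))
d=np.arange(.02,.09,.002)
for x in(-.02,.02):print('across',x,list(zip((d*1000).astype(int),line(p0+x*X,Y,d,.040))))
E
```

```text
[ 0.6075 -0.2183  0.0334] [-0.005 -0.025  1.     0.003] [-1.4  1.  -1.3]
[386. 200.] 537 [589.5 298.8] [ 35.9 151.7] 55.0
[358. 187.] 379 [509.  261.7] [109.3  37.2] 55.6
[358. 212.] 632 [568.7 220.8] [107.7  97.6] 55.3
[352. 226.] 41 [595.5 158.4] [31.4  9.7] 52.7
along x [(np.int64(-100), np.uint8(90)), (np.int64(-96), np.uint8(92)), (np.int64(-92), np.uint8(95)), (np.int64(-88), np.uint8(96)), (np.int64(-83), np.uint8(93)), (np.int64(-79), np.uint8(90)), (np.int64(-75), np.uint8(112)), (np.int64(-71), np.uint8(139)), (np.int64(-67), np.uint8(144)), (np.int64(-63), np.uint8(144)), (np.int64(-59), np.uint8(144)), (np.int64(-55), np.uint8(144)), (np.int64(-51), np.uint8(145)), (np.int64(-47), np.uint8(145)), (np.int64(-43), np.uint8(145)), (np.int64(-39), np.uint8(144)), (np.int64(-35), np.uint8(145)), (np.int64(-31), np.uint8(145)), (np.int64(-27), np.uint8(144)), (np.int64(-23), np.uint8(145)), (np.int64(-19), np.uint8(144)), (np.int64(-15), np.uint8(145)), (np.int64(-11), np.uint8(144)), (np.int64(-7), np.uint8(144)), (np.int64(-3), np.uint8(145)), (np.int64(0), np.uint8(144)), (n
[... 2196 characters left out ...]
p.int64(43), np.uint8(145)), (np.int64(45), np.uint8(145)), (np.int64(47), np.uint8(145)), (np.int64(49), np.uint8(145)), (np.int64(51), np.uint8(145)), (np.int64(53), np.uint8(144)), (np.int64(55), np.uint8(144)), (np.int64(57), np.uint8(145)), (np.int64(59), np.uint8(145)), (np.int64(61), np.uint8(145)), (np.int64(63), np.uint8(145)), (np.int64(65), np.uint8(144)), (np.int64(67), np.uint8(113)), (np.int64(69), np.uint8(70)), (np.int64(71), np.uint8(25)), (np.int64(73), np.uint8(17)), (np.int64(75), np.uint8(18)), (np.int64(77), np.uint8(19)), (np.int64(79), np.uint8(39)), (np.int64(81), np.uint8(64)), (np.int64(83), np.uint8(89)), (np.int64(85), np.uint8(91)), (np.int64(87), np.uint8(93))]
```

The measurement puts slat_b centred at about (0, 51) mm on the pad and straight. Next is slat_a.

Call:
move_arm(moves=[0.005,-0.002,-0.005,0,0,0.005,-0.002,-0.009,0,0,0.005,-0.002,-0.012,0,0,0.005,-0.002,-0.014,0,0,0.005,-0.002,-0.014,0,0])

```text
clock: 20.67
tcp_pos: [0.6175, -0.2219, 0.0267]
orientation: [0.0, -0.026, 1.0, -0.0]
wrist_force: [0.2, -0.2, 0.1]
finger_gap: -0.0001
grip_force: 0.0
```

Call:
move_arm(moves=[-0.002,0.001,-0.002,0,0,-0.002,0.001,-0.004,0,0,-0.002,0.001,-0.005,0,0,-0.002,0.001,-0.006,0,0])

```text
clock: 21.0
tcp_pos: [0.6152, -0.2208, 0.023]
orientation: [0.001, -0.026, 1.0, -0.0]
wrist_force: [-7.2, 4.3, 23.2]
finger_gap: -0.0001
grip_force: 11.5
```

Call:
move_arm(moves=[-0.006,-0.0003,0,0,0,-0.014,-0.0007,0,0,0,-0.022,-0.0011,0,0,0,-0.03,-0.0015,0,0,0,-0.038,-0.0019,0,0,0])

```text
clock: 21.42
tcp_pos: [0.5805, -0.2232, 0.023]
orientation: [0.004, -0.026, 1.0, -0.001]
wrist_force: [4.9, 2.6, 8.5]
finger_gap: 0.0004
grip_force: 4.4
```

```bash
python3 rearedge.py
```

```text
Traceback (most recent call last):
  File "rearedge.py", line 10, in <module>
    s=env.get_state(); print(s['tcp_pos'].round(4),s['wrist_force'].round(1),'b',rear(.0195),'a',rear(-.0195))
                                                                                 ~~~~^^^^^^^
  File "rearedge.py", line 8, in rear
    w=m[uv[:,1],uv[:,0]]; res.append((round(d[w].min()*1000),round(d[w].max()*1000)))
                                            ~~~~~~~~^^
ValueError: zero-size array to reduction operation minimum which has no identity
```

Call:
move_arm(moves=[0,0,-0.0015,0,0,-0.008,-0.0004,-0.0018,0,0,-0.016,-0.0008,-0.002,0,0,-0.024,-0.0012,-0.002,0,0,-0.032,-0.0016,-0.002,0,0])

```text
clock: 21.88
tcp_pos: [0.5514, -0.2262, 0.023]
orientation: [0.007, -0.026, 1.0, -0.002]
wrist_force: [6.6, 2.1, 15.2]
finger_gap: -0.0
grip_force: 7.5
```

```bash
sed -i "s/'b',rear(.0195),//" rearedge.py; python3 rearedge.py
```

```text
[ 0.5514 -0.2262  0.023 ] [ 6.6  2.1 15.2] a [(-138, 13), (0, 11), (3, 9)]
```

Call:
move_arm(moves=[-0.008,0,0,0,0,-0.016,0,0,0,0,-0.024,0,0,0,0,-0.03,0,0,0,0,-0.03,0,0,0,0])

```text
clock: 22.35
tcp_pos: [0.5201, -0.2273, 0.023]
orientation: [0.006, -0.026, 1.0, -0.003]
wrist_force: [3.0, -0.7, 17.4]
finger_gap: 0.0003
grip_force: 8.9
```

```bash
python3 rearedge.py
```

```text
[ 0.5201 -0.2273  0.023 ] [ 3.  -0.7 17.4] a [(-171, -21), (-33, -19), (-26, -21)]
```

Call:
move_arm(moves=[0,0,0.02,0,0.02,0,0,0.05,0,0.085,-0.035,0.001,0.05,0,0.085,-0.045,0.001,0.05,0,0.085,-0.045,0.001,0.05,0,0.085,-0.045,0.001,0.025,0,0.085,-0.045,0.001,0.01,0,0.085,-0.045,0.001,0.003,0,0.085,-0.045,0.001,0.003,0,0.085])

```text
clock: 23.15
tcp_pos: [0.469, -0.2224, 0.019]
orientation: [-0.002, -0.026, 1.0, 0.001]
wrist_force: [-1.2, 0.6, 0.8]
finger_gap: 0.0847
grip_force: 0.0
```

Call:
move_arm(moves=[0.005,-0.004,-0.004,0,0.085,0.005,-0.004,-0.007,0,0.06,0.005,-0.004,-0.007,0,0.03,0.005,-0.004,-0.007,0,0.02,0.005,-0.004,-0.007,0,0.02,0.005,-0.004,-0.007,0,0.02,0.005,-0.004,-0.007,0,0.02,0.005,-0.004,-0.007,0,0.02])

```text
clock: 23.82
tcp_pos: [0.4756, -0.2281, 0.0149]
orientation: [0.001, -0.025, 1.0, -0.001]
wrist_force: [-1.4, -2.0, 4.3]
finger_gap: 0.035
grip_force: 40.2
```

Call:
move_arm(moves=[0,0,0.03,0,0.02,0,0,0.06,0,0.02,0,0,0.085,0,0.02,0.005,0.04,0.085,-0.1,0.02,0.01,0.08,0.085,-0.2,0.02,0.015,0.12,0.085,-0.3,0.02,0.02,0.16,0.085,-0.4,0.02,0.025,0.2,0.085,-0.5,0.02,0.03,0.24,0.085,-0.6,0.02,0.035,0.28,0.085,-0.656,0.02,0.04,0.32,0.085,-0.656,0.02,0.045,0.36,0.085,-0.656,0.02])

```text
clock: 24.82
tcp_pos: [0.5195, 0.1349, 0.099]
orientation: [-0.0, 0.298, 0.955, 0.0]
wrist_force: [0.3, 0.2, 0.0]
finger_gap: 0.0344
grip_force: 41.0
```

Call:
move_arm(moves=[0.004,0.04,0,0,0.02,0.008,0.078,0,0,0.02,0.009,0.082,0,0,0.02,0.009,0.082,-0.03,0,0.02,0.009,0.082,-0.045,0,0.02,0.009,0.082,-0.05,0,0.02,0.009,0.082,-0.05,0,0.02])

```text
clock: 25.4
tcp_pos: [0.5272, 0.2141, 0.0473]
orientation: [-0.002, 0.298, 0.955, -0.001]
wrist_force: [-0.4, -0.1, 0.0]
finger_gap: 0.0346
grip_force: 41.0
```

```bash
python3 chk.py
```

```text
tcp [0.5283 0.2142 0.0486] F [-0.3 -0.3 -1.3] gap 0.0342 pad xy -6.2 -50.2 yaw off -0.1
-0.01 [19. 20. 22. 75. 88. 95.]
-0.004 [26. 76. 89. 95.]
0.004 [26. 76. 89. 95.]
0.01 [-21. -18.  23.  76.]
```

Call:
move_arm(moves=[0,0,-0.002,0,0.02,0,0,-0.005,0,0.02,0,0,-0.007,0,0.02,0,0,-0.0075,0,0.02,0,0,-0.0075,0,0.02])

```text
clock: 25.87
tcp_pos: [0.5297, 0.2145, 0.0421]
orientation: [0.001, 0.298, 0.955, 0.0]
wrist_force: [0.5, -0.9, 1.7]
finger_gap: 0.0346
grip_force: 41.2
```

Call:
move_arm(moves=[0,0,-0.001,0,0.02,0,0,-0.0015,0,0.02,0,0,-0.0015,0,0.02])

```text
clock: 26.12
tcp_pos: [0.5299, 0.2145, 0.0409]
orientation: [0.001, 0.298, 0.955, 0.0]
wrist_force: [0.4, -2.0, 5.0]
finger_gap: 0.0345
grip_force: 41.5
```

Contact. I'll release, lift and back away to check.

Call:
move_arm(moves=[0,0,0.001,0,0.05,0,0,0.001,0,0.085,0,0,0.001,0,0.085,0,0,0.001,0,0.085,0,0,0.03,0,0.085,0,0,0.06,0,0.085,0,0,0.09,0,0.085,0,-0.04,0.11,0,0.085,0,-0.08,0.13,0,0.085,0,-0.12,0.13,0,0.085,0,-0.16,0.13,0,0.085,0,-0.2,0.13,0,0.085])

```text
clock: 27.12
tcp_pos: [0.5291, 0.0137, 0.1708]
orientation: [0.001, 0.297, 0.955, 0.0]
wrist_force: [0.1, -0.6, -0.9]
finger_gap: 0.0849
grip_force: 0.0
```

Call:
move_arm(moves=[0,-0.03,0,0,0.085,0,-0.05,0,0,0.085,0,-0.05,0,0,0.085,0,-0.05,0,0,0.085])

```text
clock: 27.45
tcp_pos: [0.5289, -0.0358, 0.1699]
orientation: [-0.0, 0.299, 0.954, 0.0]
wrist_force: [1.1, 0.3, 0.4]
finger_gap: 0.085
grip_force: 0.0
```

```bash
python3 - <<'E'
from m import *
c=cam('scene'); roi=np.zeros(c['bgr'].shape[:2],bool); roi[160:260,320:420]=1
for b in blobs(c,wood(c)&roi,.040): print(*b)
p0=np.array([.562,.252]);t=np.radians(-34.6);X=np.array([np.cos(t),np.sin(t)]);Y=np.array([-X[1],X[0]])
for z,q in((.04,[.590,.297]),): pass
cv2.imwrite('pics/final.png',cv2.resize(c['bgr'][160:350,150:420],(800,563),interpolation=cv2.INTER_CUBIC))
h=cv2.cvtColor(c['bgr'],cv2.COLOR_BGR2HSV)[...,2]
def edges(a,D,d,z):
    P=a+d[:,None]*D; uv=proj(c,np.c_[P,np.full(len(P),z)]).astype(np.float32)
    w=cv2.remap(h,uv[:,:1],uv[:,1:],cv2.INTER_LINEAR).ravel()>115; return (d[np.flatnonzero(np.diff(w.astype(int)))]*1000).round()
for y in(-.05,.05):
    print(y,'along',edges(p0+y*Y,X,np.arange(-.1,.1,.001),.04),'across',[edges(p0+y*Y+x*X,Y,np.arange(-.03,.03,.001),.04) for x in(-.05,0,.05)])
E
```

```text
[386. 200.] 539 [591.5 294.8] [ 35.8 151. ] 55.3
[358. 202.] 1104 [550.3 231. ] [108.6 149.9] 55.1
-0.05 along [-74.  75.] across [array([-28., -19., -15.]), array([-25., -22., -15.,  19.]), array([-27., -20., -16.])]
0.05 along [-77.  74.] across [array([-21., -16.,  18.]), array([-16.,  18.]), array([-20., -16.,  19.])]
```

View pics/final.png

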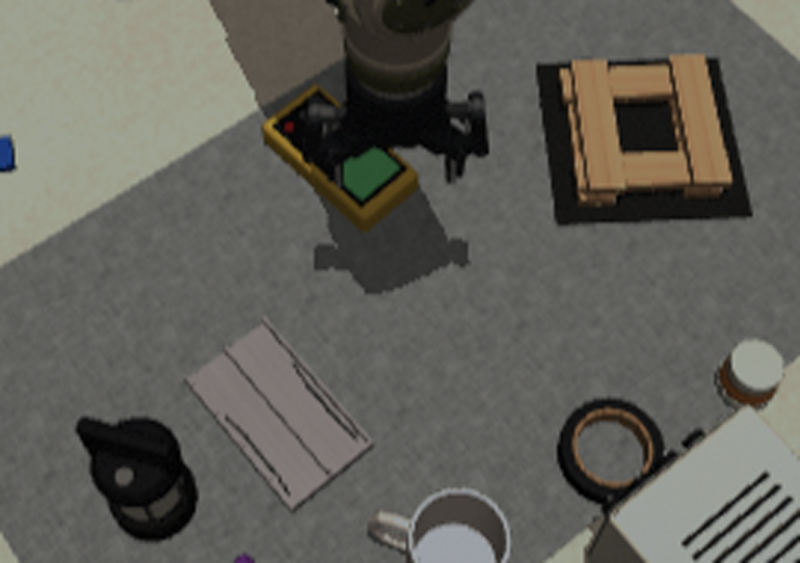

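The final picture shows three layers with both top slats square and even, and the tray empty. The lamp stands upright at (140,480) and the fingers are clear. I'm handing it in.

```bash
python3 -c "
from workcell import env
print(env.hand_in())"
```

```text
the job is handed in; nothing more can be done
None
```

I finished the crib and handed it in at about 27 s on the robot clock. The lamp stands upright beside the tray, slat_c completes the second layer, and slat_b and slat_a form the third, each measured within about 2 mm of its place; the hand-in returned no verdict.

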